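# Slide the jar lid along the rail into the corner pocket

### The arm

A 6-joint arm with a two-finger parallel gripper is mounted at the origin on the work surface. World frame = base frame: x ahead of the robot, y to its left, z up, the work surface at z = 0. Lengths are in mm, angles in rad, forces in N, time in s.
With the tool pointing down it reaches from about 400 to 925 mm from the base axis. Payload 12.5 kg.
Tool frame: the origin (TCP) lies at the very end of the fingers, on their centre line; the grasp point (between the pads) lies 19 mm behind it; z points along the fingers, y is the line along which they close (so a half turn about z gives the same grasp; the last joint's range is limited). The gripper opens to 95 mm and grips with 3 to 60 N. Pads are 20 mm wide; open, the fingers measure 119 mm over their backs; the gripper's body (75 mm by 180 mm) begins 59 mm behind the grasp point.
Start: joints at [-1.256, 0.491, 1.559, -0, 1.092, -0.106], TCP at [255.331, -570.485, 214.661] pointing down, gripper open.
Joint ranges: [-3.1, 3.1], [-0.84, 2.19], [0.05, 2.79], [-1.13, 4.28], [0.06, 2.93], [-2.69, 2.69]. Speed limits (rad/s): [2.22, 2.22, 2.79, 3.14, 3.14, 3.14].

### API

Orientations are given as [roll, pitch, yaw] about the fixed x, y, z axes, in that order (R = Rz(yaw) Ry(pitch) Rx(roll)).
In Python, from cell import env, viewer, job_done, state gives the robot as it stands (env), with the cameras (viewer), the job as plain functions and the readings as plain functions.
- The arm moves only by the shell command python3 steer.py 'ROWS'. ROWS is a JSON list of rows, 1 to 5 of them, each an object with the fields sx, sy, sz (the shift in mm), rz (a turn about the tool's z in rad), jaw (the opening from 0.0 (shut) to 1.0 (fully open)); a field left out counts as zero (the opening has to be given); each row is the pose to reach, as a shift and turn from the pose commanded when the command began, along the tool's axes at that moment; what a row does not reach only later rows make up. A row lasts 1/12 s, in which the tool goes at most 41.7 mm and 0.125 rad, less where a joint would pass 70% of its speed; a pose out of reach is approached as far as the arm can. The fingers move at their own pace and stop on an object; the grip force is fixed at half the most. Time passes only in rows, so rows that do not move let the fingers close. It prints the time, the measured TCP pose, the force, the opening and the grip force at its end. Input that does not fit is refused with a message, and nothing moves.
- state(): the state, without advancing time (a new reading comes with each control period).
- viewer.read_camera(name): name is "scene" or "top" or "wrist"; returns (picture, depth): 384x512x3 uint8, red, green, blue; 384x512 float32, mm along the optical axis (not along the pixel's ray), 0 where there is no reading.
- viewer.camera_info(name): a dict with "vertical_fov" (degrees; the focal length in pixels is half the picture's height over the tangent of half this angle, whatever the lens; pixels are square), "cx", "cy" (the principal point, pixels), "dist_coeffs" ([k1, k2, p1, p2, k3] as OpenCV has them; the pictures are not rectified), "origin" and "attitude" of the camera in the world. Camera axes: x right, y down, z forward; pixel columns grow to the right and rows downward; lengths in mm; the calibration is good to about 2 mm. A picture is of the moment at which its call begins: read the wrist's pose just before it. camera_info takes no time and is no camera call; for the wrist camera it gives the pose at the moment of the call.
- job_done(): hands the job in; it is judged then, once.
The state is a dict: "t": time; "joints": joint angles; "qvel": joint speeds; "tau": joint torques, N m; "eef_pos": TCP position; "tcp_rot": TCP orientation; "ft_force": force on the tool from outside, world axes, zero at the start; "moment": the same for the moment, N m; "opening": opening from 0.0 (shut) to 1.0 (fully open); "grip_force": force on a finger pad.
Only numpy, scipy, OpenCV 4.12 (cv2) and the standard library are available. Lean on these libraries where they do the work, as an engineer would, in place of code of your own. Each camera call takes 0.05 s, during which the arm holds its last target. There are 200 camera calls.

### The job

Load the jar lid that lies open side up on the steel tray, by pushing it with the fingertips only. First push it straight back against the tray's rail, then keep it pressed against the rail and slide it along into the corner pocket at the rail's end, until it is fully home, touching both the rail and the end wall. Never pinch or lift the lid, keep it flat on the tray, leave every other loose thing alone, and finish with the hand clear.

Things in the scene. Friction and masses are not known exactly. Their poses are not given: they have to be found in the camera images.
- tray: Fixed stainless-steel lid tray on the bench, 160 mm (its x) by 360 mm (its y). Origin: centre of its underside. The lid slides on its floor, 4 mm above the bench. Rail along the whole far (+x) side; end wall at the +y end, inner face y = +172 mm, top 24 mm above the bench; the pocket is the corner between them. Low rims, 9 mm high and 4 mm thick, along the front (-x) and the -y end.
- rail_face (a point): Point fixed to the tray at the middle of the rail's top inner edge: x = +70, y = 0, z = +24 mm of the tray's frame, same axes. The aluminium rail is upright, 10 mm thick, straight and full length along the tray's y; the lid is pushed in +x against its inner face and then slid in +y.
- pocket_mouth (a point): Middle of the pocket's mouth, at x = +36, y = +84, z = +4 mm of the tray's frame. A lip 8 mm thick, top 18 mm above the bench, runs parallel to the rail from y = +104 mm to the end wall, inner face at x = +2 mm, so the pocket is 68 mm wide for a 64 mm lid; from y = +104 to +84 mm a flare opens out to x = -15 mm. Open above and towards -y.
- pocket_home (a point): Point fixed to the tray at x = +38, y = +140, z = +4 mm of the tray's frame, with the tray's axes: where the centre of the lid's underside lies when the lid is fully home, touching both the rail and the end wall.
- lid: White plastic screw lid of a jar, open side up, loose on the tray's floor: 64 mm outside diameter, 16 mm high, wall and floor 3 mm thick, so a dish 58 mm wide, 13 mm deep inside, which shut fingertips fit; about 30 g. Origin: centre of its underside, z up. It starts in the -y half of the tray (tray y -120 to -55 mm), its edge 43 to 78 mm short of the rail.
- small_cap: Bystander: small solid-topped white plastic cap, closed side up, 40 mm across, 14 mm high, standing loose on the front part of the tray by the pocket's lip, off the lid's path. Origin: centre of its underside. Leave alone.
- jar: Bystander: amber glass jar with a blue cap, 66 mm across, 85 mm high, standing on the bench off one short end of the tray. Origin: centre of its underside. Leave alone.
- bottle: Bystander: white plastic bottle, 64 mm across, 150 mm high, standing on the bench off the other short end of the tray. Origin: centre of its underside. Leave alone.
- spatula: Bystander: slim steel spatula with a black handle, 198 mm long, 20 mm wide and 10 mm high, lying on the bench behind the rail and roughly parallel to it. Origin: under its middle; its y axis points along it to the blade. Leave alone.

How it is judged:
By the outcome, as a careful person would: the job done as asked, in the order asked, and still so for the second after the job is handed in, with the robot touching nothing.
It also fails if it takes over 56 s, if anything falls off the work surface, if the arm or the gripper's body presses on something with over 40 N, if the wrist force passes 120 N, or if a joint passes its speed limit or range.

## Working session

There is one attempt and no reset: what is moved stays moved. The work goes in short steps, Python scripts to look and compute and a shell command to move; the robot and the scene stay as the last step left them, time stands still between calls to the robot, and variables do not carry over. Pictures are saved under pics/ and viewed, at most 10 in all, crops included, and the job is handed in when it is done.

```bash
ls; mkdir -p pics
python3 - <<'E'
from cell import env, viewer, job_done, state
import cv2,numpy as np
s=state();print(s['t'],s['eef_pos'],s['tcp_rot'],s['ft_force'])
ims=[]
for n in ['scene','top']:
    i=viewer.camera_info(n);print(n,i)
    p,d=viewer.read_camera(n);cv2.imwrite(f'pics/{n}0.png',p[:,:,::-1]);np.savez(f'{n}0.npz',p=p,d=d)
E
```

```text
cell.py
pics
steer.py
0.0 [ 255.25196883 -570.22891555  214.10431391] [-3.14053892e+00 -9.60989821e-05  4.20789396e-01] [-0.22559933 -0.51143118 -0.68117847]
scene {'vertical_fov': 44.07851765851803, 'cx': 258.77587167466856, 'cy': 196.28224530701905, 'dist_coeffs': array([-0.10509347,  0.        ,  0.        ,  0.        ,  0.        ]), 'origin': array([ 898.98810914, -449.22531884,  998.93193226]), 'attitude': array([-2.61887478,  0.01475176,  0.53182271])}
top {'vertical_fov': 49.11747464742954, 'cx': 253.56270509264775, 'cy': 182.15365663455012, 'dist_coeffs': array([0.01494258, 0.        , 0.        , 0.        , 0.        ]), 'origin': array([ 489.20108271,   39.76986503, 1239.62236574]), 'attitude': array([-3.04524047, -0.01290302, -1.55040755])}
```

View pics/top0.png

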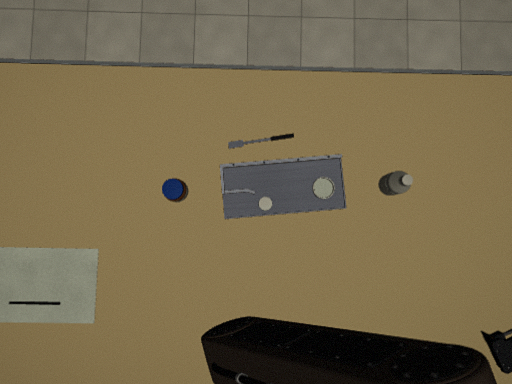

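View pics/scene0.png

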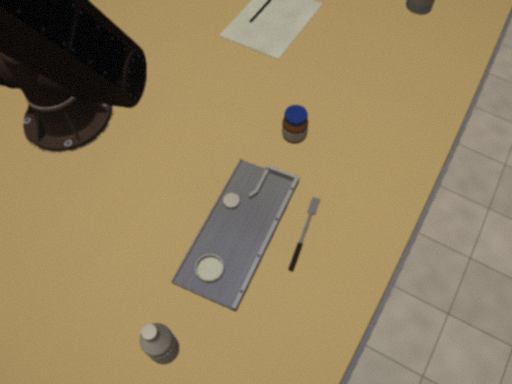

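The top view shows the tray with its rail at the top (rows ~155-165), the pocket at left (lip ~(240,191)), the lid at (323,188) and the cap at (265,204). The scene view agrees: lid (209,268), cap (231,200). Next I measure both views.

```bash
cat > h.py <<'E'
import cv2,numpy as np
from cell import env, viewer, job_done, state
from scipy.spatial.transform import Rotation as R
def cam(n,i=None):
    i=i or viewer.camera_info(n); f=192/np.tan(np.radians(i['vertical_fov']/2))
    return np.array([[f,0,i['cx']],[0,f,i['cy']],[0,0,1]]),np.array(i['dist_coeffs']),np.array(i['origin']),R.from_euler('xyz',i['attitude']).as_matrix()
def plane(c,px,z):
    K,D,o,M=c
    u=cv2.undistortPoints(np.array(px,float).reshape(-1,1,2),K,D).reshape(-1,2)
    r=np.c_[u,np.ones(len(u))]@M.T
    return o+r*((z-o[2])/r[:,2])[:,None]
def masks(p):
    hsv=cv2.cvtColor(p,cv2.COLOR_RGB2HSV).astype(int);q=p.astype(int)
    tan=(q[...,0]-q[...,2]>35)
    white=(q.min(2)>150)
    return tan,white,hsv
E
python3 - <<'E'
from h import *
for n,l,cp,box in [('top',(323,188),(265,204),(205,365,145,230)),('scene',(209,268),(231,200),(165,308,150,315))]:
    z=np.load(n+'0.npz');p=z['p'];d=z['d'];c=cam(n)
    for x,y in [l,cp,(l[0],l[1]-20)]: print(n,p[y,x],d[y,x])
    tan,w,_=masks(p)
    g=np.zeros(w.shape,np.uint8);a,b,e,f=box
    g[e:f,a:b]=(~tan)[e:f,a:b]; g=cv2.morphologyEx(g,cv2.MORPH_OPEN,np.ones((5,5)))
    cs=max(cv2.findContours(g,0,1)[0],key=cv2.contourArea)
    P=plane(c,cs[:,0,:],2.)[:,:2].astype(np.float32)
    r=cv2.minAreaRect(P);print(n,'tray',r)
    print(cv2.boxPoints(cv2.minAreaRect(cs)).round(0).tolist())
    q=p.astype(int)
    for nm,pt,zt in [('lid',l,20),('cap',cp,18)]:
        m=((q[...,0]>q[...,2]-8)&(q.min(2)>120)).astype(np.uint8)
        mm=np.zeros_like(m);mm[pt[1]-22:pt[1]+22,pt[0]-22:pt[0]+22]=m[pt[1]-22:pt[1]+22,pt[0]-22:pt[0]+22]
        k=max(cv2.findContours(mm,0,1)[0],key=cv2.contourArea)
        W=plane(c,k[:,0,:],zt)[:,:2].astype(np.float32)
        print(n,nm,cv2.boundingRect(k),cv2.minEnclosingCircle(W),cv2.fitEllipse(W))
for n in ['top','scene']:
    p=np.load(n+'0.npz')['p'];b=(210,360,140,225) if n=='top' else (165,308,150,315)
    o=cv2.resize(p[b[2]:b[3],b[0]:b[1],::-1],None,fx=5 if n=='top' else 3.5,fy=5 if n=='top' else 3.5,interpolation=2);cv2.imwrite(f'pics/{n}z.png',o)
E
```

```text
top [140 143 125] 1238.8156
top [148 142 125] 1224.6942
top [81 85 91] 1246.6731
top tray ((600.2010498046875, -59.50868225097656), (164.3490447998047, 362.9600830078125), 6.146846771240234)
[[219.0, 164.0], [341.0, 153.0], [346.0, 208.0], [224.0, 219.0]]
top lid (314, 178, 18, 21) ((594.6700439453125, -174.99331665039062), 30.053255081176758) ((596.229248046875, -175.20204162597656), (48.84799575805664, 53.010101318359375), 116.48833465576172)
top cap (259, 198, 13, 12) ((546.2042846679688, -8.091156959533691), 18.04802703857422) ((546.5231323242188, -8.160602569580078), (32.78107452392578, 35.14183044433594), 178.1616973876953)
scene [172 172 151] 1055.6952
scene [166 161 146] 1125.3706
scene [108 107 110] 1083.6653
scene tray ((596.318603515625, -55.33906555175781), (160.9968719482422, 371.59503173828125), 6.034758567810059)
[[171.0, 282.0], [237.0, 147.0], [301.0, 178.0], [234.0, 313.0]]
scene lid (194, 258, 30, 22) ((594.9677124023438, -179.927734375), 32.207366943359375) ((599.157958984375, -182.81446838378906), (49.7772331237793, 60.2257080078125), 137.31954956054688)
scene cap (223, 193, 16, 14) ((545.70068359375, -9.707919120788574), 19.424301147460938) ((545.9603881835938, -10.115684509277344), (36.02311706542969, 37.14813995361328), 154.0280303955078)
```

View pics/topz.png

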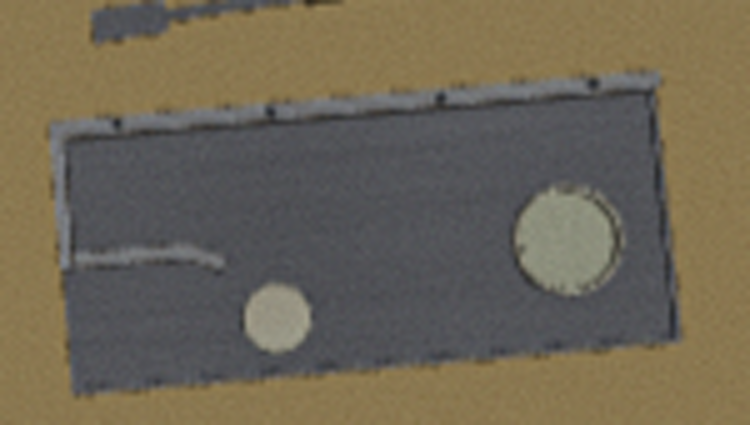

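Tray yaw is ≈ +0.106 and its centre ≈ (598,-57). The lid sits near (595,-177), which is tray frame (-16,-118). That fits the given range. Moving above the lid, clear of the bottle, with the fingers shutting.

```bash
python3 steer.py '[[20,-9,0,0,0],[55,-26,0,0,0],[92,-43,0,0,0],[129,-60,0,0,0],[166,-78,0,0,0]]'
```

```text
refused: ROWS must be a list of objects with named fields. Nothing was moved.
```

The call was refused and nothing moved: it wants a list of objects with named fields. Same move again in that form.

```bash
python3 steer.py '[{"sx": 20,"sy": -9,"jaw": 0},{"sx": 55,"sy": -26,"jaw": 0},{"sx": 92,"sy": -43,"jaw": 0},{"sx": 129,"sy": -60,"jaw": 0},{"sx": 166,"sy": -78,"jaw": 0}]'; python3 steer.py '[{"sx": 37,"sy": -17,"jaw": 0},{"sx": 74,"sy": -35,"jaw": 0},{"sx": 111,"sy": -52,"jaw": 0},{"sx": 148,"sy": -69,"jaw": 0},{"sx": 166,"sy": -78,"jaw": 0}]'; python3 steer.py '[{"sx": 37,"sy": -17,"rz": 0.1,"jaw": 0},{"sx": 74,"sy": -35,"rz": 0.2,"jaw": 0},{"sx": 111,"sy": -52,"rz": 0.315,"jaw": 0},{"sx": 139,"sy": -64,"rz": 0.315,"jaw": 0},{"sx": 139,"sy": -64,"rz": 0.315,"jaw": 0}]'
```

```text
t: 0.52
eef_pos: [375.7, -430.0, 214.4]
tcp_rot: [-3.141, 0.0, 0.42]
ft_force: [0.7, -0.4, 0.2]
opening: 0.706
grip_force: 0.0
t: 0.93
eef_pos: [496.7, -289.2, 214.5]
tcp_rot: [-3.141, -0.0, 0.423]
ft_force: [0.2, -0.2, 0.4]
opening: 0.358
grip_force: 0.0
t: 1.35
eef_pos: [598.1, -173.2, 214.1]
tcp_rot: [-3.141, -0.0, 0.109]
ft_force: [0.4, -0.3, -1.0]
opening: 0.023
grip_force: 0.0
```

Run:
```python
from h import *
i=viewer.camera_info('wrist');print(i);p,d=viewer.read_camera('wrist')
np.savez('w1.npz',p=p,d=d,i=i,allow_pickle=True);cv2.imwrite('pics/w1.png',p[:,:,::-1])
```

```text
{'vertical_fov': 62.10243765342207, 'cx': 258.6652828704931, 'cy': 192.86798524358576, 'dist_coeffs': array([-0.06577753,  0.        ,  0.        ,  0.        ,  0.        ]), 'origin': array([ 666.2278804 , -165.4817167 ,  383.33015765]), 'attitude': array([ 2.89725223e+00,  1.38687500e-03, -1.46184889e+00])}
```

View pics/w1.png

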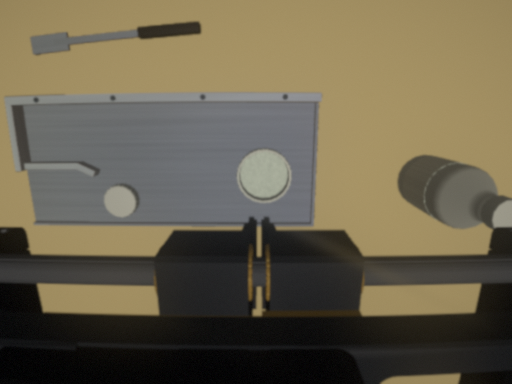

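The wrist view shows the whole tray: rail inner edge at row ~103, end wall top at cols 10-22, lip ending at (96,173), lid (264,175), cap (120,201), tray's -y edge at col ~318. I'll fit these for a finer estimate.

Run:
```python
from h import *
z=np.load('w1.npz',allow_pickle=True);p=z['p'];i=z['i'].item();c=cam('w',i)
g=cv2.cvtColor(p,cv2.COLOR_RGB2GRAY).astype(float)
# rail top inner edge: strongest bright->dark below rail
pts=[]
for u in range(40,312,4):
    col=cv2.GaussianBlur(g,(5,3),0)[92:112,u];k=np.argmin(np.diff(col));pts.append((u,92+k+.5))
P=plane(c,pts,24.)[:,:2];P=P[np.abs(np.polyval(np.polyfit(P[:,1],P[:,0],1),P[:,1])-P[:,0])<3]
a=np.polyfit(P[:,1],P[:,0],1);yaw=-np.arctan(a[0]);print('rail',a,'yaw',yaw,'n',len(P),'sd',np.std(np.polyval(a,P[:,1])-P[:,0]))
q=p.astype(int);tan=(q[...,0]-q[...,2]>30)
# -y outer end: tan transition at rows 120..210 ; front edge along columns
e1=[(next(u for u in range(300,345) if tan[r,u])-.5,r) for r in range(110,212,4)]
e2=[(u,next(r for r in range(212,240) if tan[r,u])-.5) for u in list(range(50,155,5))]
e3=[(next(u for u in range(20,0,-1) if tan[r,u])+.5,r) for r in range(100,160,4)]
e=np.array([np.cos(yaw),np.sin(yaw)]);f=np.array([-np.sin(yaw),np.cos(yaw)])
rx=np.median(P@e)
E1=plane(c,e1,4.)[:,:2]@f;E2=plane(c,e2,4.)[:,:2]@e;E3=plane(c,e3,24.)[:,:2]@f
ey=np.median(E1)+180;print('rail minus front(150):',rx-np.median(E2),'len(360):',np.median(E3)-np.median(E1))
O=e*(rx-70)+f*ey;print('tray origin',O,'from y+ end',np.median(E3)-180,ey)
m=((q[...,0]>q[...,2]-6)&(q.min(2)>125)&~tan).astype(np.uint8)
for n,(u,v),zt,h in [('lid',(264,175),20,34),('cap',(120,201),18,24)]:
    mm=np.zeros_like(m);mm[v-h:v+h,u-h:u+h]=m[v-h:v+h,u-h:u+h];mm=cv2.morphologyEx(mm,2,np.ones((3,3)))
    k=max(cv2.findContours(mm,0,1)[0],key=cv2.contourArea)
    W=plane(c,k[:,0,:],zt)[:,:2].astype(np.float32);ce,r=cv2.minEnclosingCircle(W)
    w=np.array(ce)-O;print(n,ce,r,cv2.fitEllipse(W),'tray',w@e,w@f)
s=state();print(s['eef_pos'],s['tcp_rot'])
o=cv2.resize(p[85:235,0:330,::-1],None,fx=2.4,fy=2.4,interpolation=2)
np.savez('tray.npz',O=O,yaw=yaw)
```

```text
rail [-1.08213984e-01  6.62562681e+02] yaw 0.10779452267835878 n 64 sd 0.25572757005851765
rail minus front(150): 151.73409481851627 len(360): 359.41267685085
tray origin [598.66928708 -60.6272741 ] from y+ end -125.27107092166494 -124.68374777251495
lid (596.7935180664062, -178.65350341796875) 32.07928466796875 ((600.095947265625, -177.8971710205078), (54.04375457763672, 59.98269271850586), 9.820321083068848) tray -14.562838353216954 -117.13937448983008
cap (546.7133178710938, -8.764904022216797) 19.11976432800293 ((546.6216430664062, -8.755240440368652), (36.82743453979492, 37.28184509277344), 13.368707656860352) tray -46.07474692148949 57.151079278119326
[ 596.56793672 -174.97991265  213.95017291] [-3.14119886e+00  5.65638308e-04  1.09542690e-01]
```

Sizes check (lid r 32.1, cap r 19.1, tray length 359.4, rail to front 151.7 vs 150). Lid centre is ≈ (597,-178.5), so I need +3.5 in tool y, then down into the dish.

```bash
python3 steer.py '[{"sy": 3.5,"sz": 40,"jaw": 0},{"sy": 3.5,"sz": 80,"jaw": 0},{"sy": 3.5,"sz": 120,"jaw": 0},{"sy": 3.5,"sz": 150,"jaw": 0},{"sy": 3.5,"sz": 160,"jaw": 0}]';python3 steer.py '[{"sz": 10,"jaw": 0},{"sz": 20,"jaw": 0},{"sz": 26,"jaw": 0},{"sz": 26,"jaw": 0},{"sz": 26,"jaw": 0}]'
python3 - <<'E'
from h import *
p,d=viewer.read_camera('wrist');cv2.imwrite('pics/w2.png',p[:,:,::-1])
E
```

```text
t: 1.82
eef_pos: [593.1, -180.9, 50.2]
tcp_rot: [-3.139, 0.006, 0.105]
ft_force: [0.1, 0.7, -0.4]
opening: 0.007
grip_force: 0.0
t: 2.23
eef_pos: [596.1, -181.0, 29.5]
tcp_rot: [3.141, -0.001, 0.106]
ft_force: [-0.8, 0.0, 1.0]
opening: 0.004
grip_force: 0.0
```

View pics/w2.png

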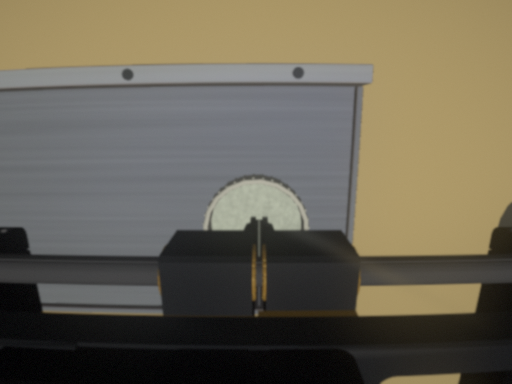

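The fingertips (col 258) are centred over the dish (cols 205-309). Descending to about 12 mm, then pushing toward the rail.

```bash
python3 steer.py '[{"sz": 6,"jaw": 0},{"sz": 12,"jaw": 0},{"sz": 17.5,"jaw": 0},{"sz": 17.5,"jaw": 0},{"sz": 17.5,"jaw": 0}]'; python3 steer.py '[{"sx": 4,"jaw": 0},{"sx": 8,"jaw": 0},{"sx": 12,"jaw": 0},{"sx": 16,"jaw": 0},{"sx": 20,"jaw": 0}]'; python3 steer.py '[{"sx": 4,"jaw": 0},{"sx": 8,"jaw": 0},{"sx": 12,"jaw": 0},{"sx": 16,"jaw": 0},{"sx": 20,"jaw": 0}]'; python3 steer.py '[{"sx": 4,"jaw": 0},{"sx": 8,"jaw": 0},{"sx": 12,"jaw": 0},{"sx": 16,"jaw": 0},{"sx": 16,"jaw": 0}]'
```

```text
t: 2.7
eef_pos: [595.5, -180.7, 10.6]
tcp_rot: [-3.141, 0.001, 0.106]
ft_force: [-0.0, -0.2, 0.9]
opening: 0.007
grip_force: 0.0
t: 3.12
eef_pos: [616.2, -178.6, 11.2]
tcp_rot: [3.141, -0.0, 0.106]
ft_force: [-0.2, -0.3, 0.5]
opening: 0.005
grip_force: 0.1
t: 3.53
eef_pos: [635.9, -176.5, 11.1]
tcp_rot: [3.142, 0.0, 0.106]
ft_force: [-0.6, 0.0, 0.7]
opening: 0.003
grip_force: 0.3
t: 3.95
eef_pos: [652.2, -174.8, 11.2]
tcp_rot: [3.141, -0.001, 0.106]
ft_force: [0.0, -0.1, 0.5]
opening: 0.005
grip_force: 0.0
```

```bash
python3 steer.py '[{"sx": 2,"jaw": 0},{"sx": 4,"jaw": 0},{"sx": 6,"jaw": 0},{"sx": 8,"jaw": 0},{"sx": 8,"jaw": 0}]'; python3 steer.py '[{"sx": 1,"jaw": 0},{"sx": 2,"jaw": 0},{"sx": 3,"jaw": 0},{"sx": 4,"jaw": 0},{"sx": 4,"jaw": 0}]'
python3 - <<'E'
from h import *
p,d=viewer.read_camera('wrist');cv2.imwrite('pics/w3.png',p[:,:,::-1])
E
```

```text
t: 4.37
eef_pos: [659.7, -174.0, 11.1]
tcp_rot: [3.141, -0.0, 0.106]
ft_force: [0.9, 0.4, -0.1]
opening: 0.006
grip_force: 0.0
t: 4.78
eef_pos: [663.4, -173.6, 11.1]
tcp_rot: [3.142, 0.0, 0.106]
ft_force: [0.0, 1.1, -0.8]
opening: 0.006
grip_force: 0.2
```

View pics/w3.png

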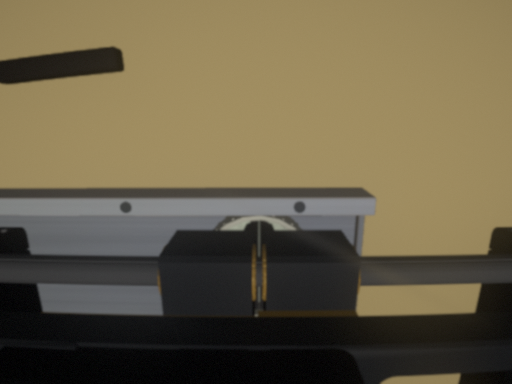

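The lid's far edge (row ~216, col 258) is almost at the rail's inner edge (row ~214), with a few mm still to go. Continuing gently until the force rises.

```bash
for k in 1 2 3; do echo; done >/dev/null; python3 steer.py '[{"sx": 1,"jaw": 0},{"sx": 2,"jaw": 0},{"sx": 2,"jaw": 0},{"sx": 2,"jaw": 0}]'; python3 steer.py '[{"sx": 1,"jaw": 0},{"sx": 2,"jaw": 0},{"sx": 2,"jaw": 0},{"sx": 2,"jaw": 0}]'
```

```text
t: 5.17
eef_pos: [664.1, -173.4, 11.0]
tcp_rot: [-3.141, 0.003, 0.106]
ft_force: [-7.3, -1.0, 2.9]
opening: 0.003
grip_force: 3.6
t: 5.5
eef_pos: [664.4, -173.3, 11.0]
tcp_rot: [-3.14, 0.007, 0.106]
ft_force: [-15.8, -2.7, 8.1]
opening: 0.005
grip_force: 7.6
```

Contact with the rail is at TCP x ≈ 664, with a stiffness of about 4 N/mm. Easing off 1 mm and sliding along +y (tool -y).

```bash
python3 steer.py '[{"sx": -1,"sy": -1,"jaw": 0},{"sx": -1,"sy": -3,"jaw": 0},{"sx": -1,"sy": -6,"jaw": 0},{"sx": -1,"sy": -9,"jaw": 0},{"sx": -1,"sy": -12,"jaw": 0}]'; python3 steer.py '[{"sy": -4,"jaw": 0},{"sy": -8,"jaw": 0},{"sy": -12,"jaw": 0},{"sy": -16,"jaw": 0},{"sy": -20,"jaw": 0}]'; python3 steer.py '[{"sy": -4,"jaw": 0},{"sy": -8,"jaw": 0},{"sy": -12,"jaw": 0},{"sy": -16,"jaw": 0},{"sy": -20,"jaw": 0}]'
```

```text
t: 5.92
eef_pos: [663.7, -162.1, 10.8]
tcp_rot: [3.141, 0.003, 0.106]
ft_force: [-6.6, -6.0, -0.6]
opening: 0.0
grip_force: 3.9
t: 6.33
eef_pos: [661.6, -142.4, 10.8]
tcp_rot: [3.141, 0.003, 0.106]
ft_force: [-6.9, -7.9, 1.1]
opening: 0.004
grip_force: 4.5
t: 6.75
eef_pos: [659.4, -122.4, 10.8]
tcp_rot: [3.141, 0.003, 0.106]
ft_force: [-8.1, -7.9, 1.1]
opening: 0.004
grip_force: 4.6
```

```bash
python3 steer.py '[{"sy": -5,"jaw": 0},{"sy": -11,"jaw": 0},{"sy": -17,"jaw": 0},{"sy": -23,"jaw": 0},{"sy": -29,"jaw": 0}]'; python3 steer.py '[{"sy": -6,"jaw": 0},{"sy": -12,"jaw": 0},{"sy": -18,"jaw": 0},{"sy": -24,"jaw": 0},{"sy": -30,"jaw": 0}]'; python3 steer.py '[{"sy": -6,"jaw": 0},{"sy": -12,"jaw": 0},{"sy": -17,"jaw": 0},{"sy": -21,"jaw": 0},{"sy": -24,"jaw": 0}]';python3 - <<'E'
from h import *
p,d=viewer.read_camera('wrist');cv2.imwrite('pics/w4.png',p[:,:,::-1])
E
```

```text
t: 7.17
eef_pos: [656.3, -93.5, 10.8]
tcp_rot: [3.141, 0.003, 0.106]
ft_force: [-7.6, -8.0, 0.7]
opening: 0.005
grip_force: 4.6
t: 7.58
eef_pos: [653.1, -63.6, 10.8]
tcp_rot: [3.141, 0.004, 0.106]
ft_force: [-7.4, -6.9, 0.8]
opening: 0.011
grip_force: 4.7
t: 8.0
eef_pos: [650.5, -39.7, 10.8]
tcp_rot: [3.141, 0.004, 0.106]
ft_force: [-8.3, -8.0, 1.2]
opening: 0.007
grip_force: 4.8
```

View pics/w4.png

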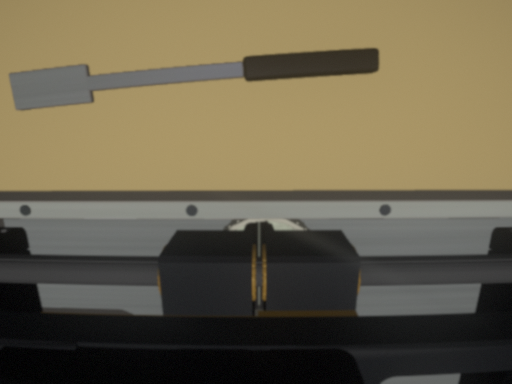

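The lid (cols 225-305) travels with the fingers, which lead it by about 3 mm, and it is pressed to the rail. About 128 mm remain.

```bash
python3 steer.py '[{"sy": -5,"jaw": 0},{"sy": -11,"jaw": 0},{"sy": -17,"jaw": 0},{"sy": -23,"jaw": 0},{"sy": -29,"jaw": 0}]'; python3 steer.py '[{"sy": -6,"jaw": 0},{"sy": -12,"jaw": 0},{"sy": -18,"jaw": 0},{"sy": -24,"jaw": 0},{"sy": -30,"jaw": 0}]'; python3 steer.py '[{"sy": -6,"jaw": 0},{"sy": -12,"jaw": 0},{"sy": -18,"jaw": 0},{"sy": -24,"jaw": 0},{"sy": -30,"jaw": 0}]'; python3 steer.py '[{"sy": -5,"jaw": 0},{"sy": -10,"jaw": 0},{"sy": -15,"jaw": 0},{"sy": -19,"jaw": 0},{"sy": -22,"jaw": 0}]'
```

```text
t: 8.47
eef_pos: [647.4, -11.0, 10.8]
tcp_rot: [3.141, 0.004, 0.106]
ft_force: [-8.0, -9.6, 2.3]
opening: 0.002
grip_force: 4.9
t: 8.88
eef_pos: [644.1, 18.8, 10.7]
tcp_rot: [3.141, 0.004, 0.106]
ft_force: [-7.3, -8.2, 2.7]
opening: 0.007
grip_force: 4.9
t: 9.3
eef_pos: [640.9, 48.6, 10.7]
tcp_rot: [3.141, 0.005, 0.106]
ft_force: [-7.9, -8.6, 2.9]
opening: 0.006
grip_force: 5.0
t: 9.72
eef_pos: [638.5, 70.6, 10.7]
tcp_rot: [3.141, 0.005, 0.106]
ft_force: [-9.1, -8.1, 2.5]
opening: 0.004
grip_force: 5.1
```

```bash
python3 steer.py '[{"sy": -2,"jaw": 0},{"sy": -5,"jaw": 0},{"sy": -8,"jaw": 0},{"sy": -11,"jaw": 0},{"sy": -13,"jaw": 0}]'; python3 steer.py '[{"sy": -1,"jaw": 0},{"sy": -2,"jaw": 0},{"sy": -3,"jaw": 0},{"sy": -4,"jaw": 0},{"sy": -4,"jaw": 0}]';python3 steer.py '[{"sy": -1,"jaw": 0},{"sy": -2,"jaw": 0},{"sy": -3,"jaw": 0},{"sy": -4,"jaw": 0},{"sy": -4,"jaw": 0}]'
```

```text
t: 10.13
eef_pos: [637.1, 83.4, 10.7]
tcp_rot: [3.141, 0.005, 0.106]
ft_force: [-8.7, -8.9, 3.5]
opening: 0.004
grip_force: 5.1
t: 10.55
eef_pos: [636.7, 87.4, 10.7]
tcp_rot: [3.141, 0.005, 0.106]
ft_force: [-8.7, -7.2, 3.2]
opening: 0.002
grip_force: 5.1
t: 10.97
eef_pos: [636.4, 89.8, 10.7]
tcp_rot: [3.139, 0.005, 0.106]
ft_force: [-8.7, -17.2, 2.9]
opening: 0.005
grip_force: 8.7
```

The end wall was reached (force -17 N in y). One more seating push, then back off toward the dish centre and lift straight up.

```bash
python3 steer.py '[{"sy": -1,"jaw": 0},{"sy": -2,"jaw": 0},{"sy": -2,"jaw": 0},{"sy": -2,"jaw": 0}]'; python3 steer.py '[{"sx": -3,"sy": 4,"jaw": 0},{"sx": -6,"sy": 6,"jaw": 0},{"sx": -9,"sy": 7,"jaw": 0},{"sx": -13,"sy": 8,"jaw": 0},{"sx": -16,"sy": 9,"jaw": 0}]'
```

```text
t: 11.3
eef_pos: [636.3, 90.5, 10.7]
tcp_rot: [3.138, 0.005, 0.106]
ft_force: [-8.1, -25.2, 3.6]
opening: 0.007
grip_force: 12.0
t: 11.72
eef_pos: [622.6, 83.8, 11.2]
tcp_rot: [-3.142, -0.0, 0.106]
ft_force: [0.7, -0.2, 0.6]
opening: 0.006
grip_force: 0.0
```

```bash
python3 steer.py '[{"sz": -8,"jaw": 0},{"sz": -20,"jaw": 0},{"sz": -50,"jaw": 0},{"sz": -85,"jaw": 0},{"sz": -120,"jaw": 0}]'; python3 steer.py '[{"sx": -20,"sz": -40,"jaw": 0},{"sx": -50,"sz": -60,"jaw": 0},{"sx": -85,"sz": -60,"jaw": 0},{"sx": -100,"sz": -60,"jaw": 0},{"sx": -100,"sz": -60,"jaw": 0}]'
python3 - <<'E'
from h import *
i=viewer.camera_info('wrist');p,d=viewer.read_camera('wrist');cv2.imwrite('pics/w5.png',p[:,:,::-1]);np.savez('w5.npz',p=p,d=d,i=i)
E
```

```text
t: 12.13
eef_pos: [622.9, 83.8, 133.4]
tcp_rot: [3.142, -0.0, 0.106]
ft_force: [0.0, 0.5, -1.5]
opening: 0.006
grip_force: 0.0
t: 12.55
eef_pos: [521.1, 73.1, 193.3]
tcp_rot: [3.141, -0.001, 0.106]
ft_force: [1.3, -0.3, 0.1]
opening: 0.005
grip_force: 0.0
```

View pics/w5.png

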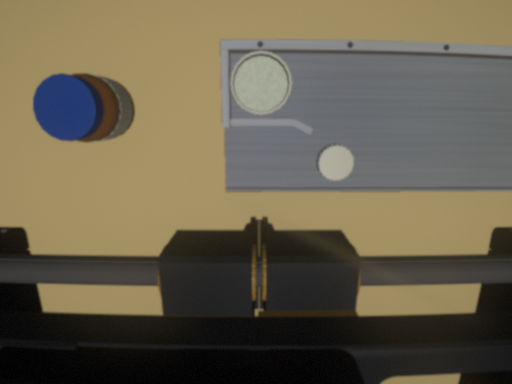

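The lid is flat in the pocket at (261,83), with its rim next to the rail (row ~51) and the end wall (col ~230). The cap at (336,162) is undisturbed. Checking the gaps numerically.

Run:
```python
from h import *
z=np.load('w5.npz',allow_pickle=True);p=z['p'];c=cam('w',z['i'].item());t=np.load('tray.npz');O,y=t['O'],float(t['yaw'])
e=np.array([np.cos(y),np.sin(y)]);f=np.array([-e[1],e[0]])
q=p.astype(int);tan=q[...,0]-q[...,2]>30;g=cv2.GaussianBlur(cv2.cvtColor(p,cv2.COLOR_RGB2GRAY),(5,5),0).astype(float)
T=lambda px,h:np.c_[(plane(c,px,h)[:,:2]-O)@e,(plane(c,px,h)[:,:2]-O)@f]
print('rail x(70):',np.median(T([(u,44+np.argmin(np.diff(g[44:60,u]))+.5) for u in range(300,500,5)],24.)[:,0]))
print('outer end y(180 expected):',np.median(T([(next(u for u in range(222,200,-1) if tan[r,u])+.5,r) for r in range(55,118,4)],24.)[:,1]))
m=((q[...,0]>q[...,2]-6)&(q.min(2)>125)&~tan).astype(np.uint8)
for n,(u,v),h,w in [('lid',(261,83),20,34),('cap',(336,162),18,24)]:
    mm=np.zeros_like(m);mm[v-w:v+w,u-w:u+w]=m[v-w:v+w,u-w:u+w];mm=cv2.morphologyEx(mm,2,np.ones((3,3)))
    k=max(cv2.findContours(mm,0,1)[0],key=cv2.contourArea);print(n,cv2.minEnclosingCircle(T(k[:,0,:],float(h)).astype(np.float32)))
d=z['d'];K,D,o,M=c
for u,v in [(261,83),(261,55),(261,110),(234,83),(288,83)]:
    a=cv2.undistortPoints(np.array([[[u,v]]],float),K,D).ravel();print((o+M@np.r_[a,1]*d[v,u])[2].round(1),end=' ')
```

```text
rail x(70): 69.10921615881266
outer end y(180 expected): 180.19307844238398
lid ((33.25779724121094, 140.24098205566406), 30.102325439453125)
cap ((-46.594627380371094, 57.22080612182617), 19.667919158935547)
6.4 7.4 7.2 6.2 11.0
```

The x estimate is ambiguous because the mask lost part of the rim (r 30.1), so I'll zoom in.

Run:
```python
import cv2
p=cv2.imread('pics/w5.png');cv2.imwrite('pics/w5z.png',cv2.resize(p[35:130,215:320],None,fx=6,fy=6,interpolation=0))
```

```text
(no output)
```

View pics/w5z.png

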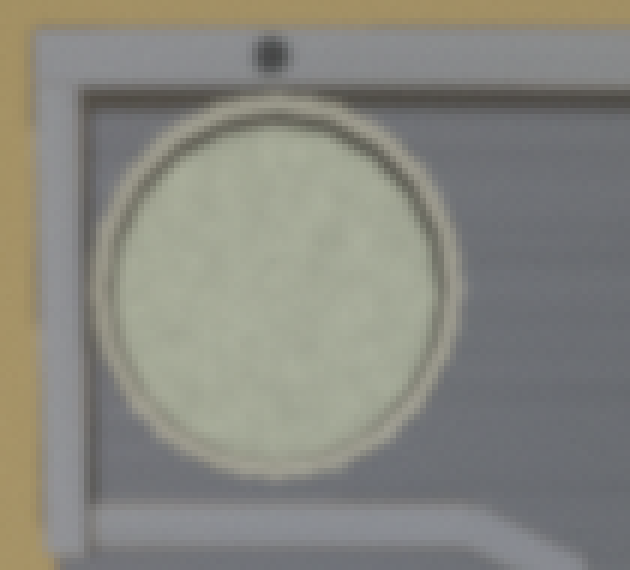

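The zoomed crop shows the full rim: top 92, bottom 480, left 92, right 463. The rail edge is at row ~86 and the wall edge at col ~84. Converting these.

Run:
```python
from h import *
z=np.load('w5.npz',allow_pickle=True);c=cam('w',z['i'].item());t=np.load('tray.npz');O,y=t['O'],float(t['yaw'])
e=np.array([np.cos(y),np.sin(y)]);f=np.array([-e[1],e[0]])
def T(u,v,h):
    P=plane(c,[(u/6+215-.5,v/6+35-.5)],h)[0,:2]-O;return P@e,P@f
print('rim top',T(278,92,20.),'bottom',T(278,480,20.),'left',T(92,287,20.),'right',T(463,287,20.))
print('rail',T(278,86,24.),T(550,88,24.),'wall inner',T(84,287,24.),'rail foot',T(550,108,4.),'lip inner',T(278,500,18.))
```

```text
rim top (np.float64(69.17974025868155), np.float64(139.4689235980939)) bottom (np.float64(5.136760212320755), np.float64(139.5062263380315)) left (np.float64(37.63959363577354), np.float64(171.3341755378983)) right (np.float64(37.53486881867165), np.float64(107.80996293947786))
rail (np.float64(69.38604340049416), np.float64(139.49324476974618)) (np.float64(69.18782746998934), np.float64(94.2705173063952)) wall inner (np.float64(37.27409245701888), np.float64(172.3423718925055)) rail foot (np.float64(69.58536336319854), np.float64(91.39144679756215)) lip inner (np.float64(1.6908609083027581), np.float64(139.49560085214608))
```

The rail gap is about 0.1 mm. At the end wall there may be a gap of up to 1 mm, so I'll go back in for a gentle centred re-seat: push +y and release straight, then push +x and release straight.

```bash
python3 steer.py '[{"sx": 30,"jaw": 0},{"sx": 65,"jaw": 0},{"sx": 95,"sz": 20,"jaw": 0},{"sx": 100,"sz": 50,"jaw": 0},{"sx": 100,"sz": 60,"jaw": 0}]'; python3 steer.py '[{"sz": 35,"jaw": 0},{"sz": 70,"jaw": 0},{"sz": 95,"jaw": 0},{"sz": 105,"jaw": 0},{"sz": 105,"jaw": 0}]'; python3 steer.py '[{"sz": 8,"jaw": 0},{"sz": 15.5,"jaw": 0},{"sz": 15.5,"jaw": 0}]'; python3 steer.py '[{"sy": -3,"jaw": 0},{"sy": -6,"jaw": 0},{"sy": -9,"jaw": 0},{"sy": -10,"jaw": 0},{"sy": -10,"jaw": 0}]'; python3 steer.py '[{"sy": -1,"jaw": 0},{"sy": -2,"jaw": 0},{"sy": -3,"jaw": 0},{"sy": -4,"jaw": 0},{"sy": -4,"jaw": 0}]'
```

```text
t: 13.02
eef_pos: [624.0, 83.8, 127.4]
tcp_rot: [-3.141, 0.003, 0.106]
ft_force: [-0.2, 0.8, -1.4]
opening: 0.004
grip_force: 0.0
t: 13.43
eef_pos: [622.1, 83.6, 24.5]
tcp_rot: [-3.141, 0.004, 0.106]
ft_force: [-1.1, -0.2, 0.2]
opening: -0.001
grip_force: 0.0
t: 13.68
eef_pos: [623.1, 83.6, 10.6]
tcp_rot: [3.141, -0.0, 0.106]
ft_force: [0.4, -0.7, -0.3]
opening: 0.006
grip_force: 0.0
t: 14.1
eef_pos: [622.0, 94.0, 10.9]
tcp_rot: [3.142, -0.001, 0.106]
ft_force: [-0.5, -0.0, 0.6]
opening: 0.002
grip_force: 0.0
t: 14.52
eef_pos: [621.5, 97.6, 10.6]
tcp_rot: [3.142, 0.0, 0.106]
ft_force: [-0.0, 0.1, 0.3]
opening: 0.002
grip_force: 0.0
```

```bash
python3 steer.py '[{"sy": -1,"jaw": 0},{"sy": -2,"jaw": 0},{"sy": -2,"jaw": 0}]'; python3 steer.py '[{"sy": -1,"jaw": 0},{"sy": -2,"jaw": 0},{"sy": -2,"jaw": 0}]'; python3 steer.py '[{"sy": -1,"jaw": 0},{"sy": -1,"jaw": 0},{"sy": -1,"jaw": 0}]'
```

```text
t: 14.77
eef_pos: [621.3, 99.6, 10.6]
tcp_rot: [3.142, 0.0, 0.106]
ft_force: [-0.4, 0.4, 0.6]
opening: 0.003
grip_force: 0.0
t: 15.02
eef_pos: [621.1, 101.5, 10.6]
tcp_rot: [3.141, -0.0, 0.106]
ft_force: [-0.3, -1.1, 0.8]
opening: 0.004
grip_force: 0.5
t: 15.27
eef_pos: [621.0, 102.2, 10.6]
tcp_rot: [3.141, -0.0, 0.106]
ft_force: [0.1, -4.4, 0.9]
opening: 0.007
grip_force: 1.5
```

```bash
python3 steer.py '[{"sy": -1,"jaw": 0},{"sy": -2,"jaw": 0},{"sy": -2,"jaw": 0},{"sy": -2,"jaw": 0}]'; python3 steer.py '[{"sy": 4,"jaw": 0},{"sy": 8,"jaw": 0},{"sy": 12,"jaw": 0},{"sy": 18,"jaw": 0},{"sy": 18,"jaw": 0}]'; python3 steer.py '[{"sx": 3,"jaw": 0},{"sx": 7,"jaw": 0},{"sx": 11,"jaw": 0},{"sx": 12,"jaw": 0},{"sx": 12,"jaw": 0}]'
```

```text
t: 15.6
eef_pos: [621.0, 103.2, 10.7]
tcp_rot: [3.14, -0.0, 0.106]
ft_force: [1.3, -12.2, 0.9]
opening: 0.003
grip_force: 5.6
t: 16.02
eef_pos: [622.8, 85.7, 10.6]
tcp_rot: [3.142, -0.0, 0.105]
ft_force: [0.1, -0.3, -0.0]
opening: 0.006
grip_force: 0.0
t: 16.43
eef_pos: [634.9, 88.0, 10.5]
tcp_rot: [3.141, -0.0, 0.106]
ft_force: [-0.6, 0.4, 0.1]
opening: 0.004
grip_force: 0.0
```

```bash
python3 steer.py '[{"sx": 1,"jaw": 0},{"sx": 2,"jaw": 0},{"sx": 2,"jaw": 0}]';python3 steer.py '[{"sx": 1,"jaw": 0},{"sx": 2,"jaw": 0},{"sx": 2,"jaw": 0}]'
```

```text
t: 16.68
eef_pos: [636.2, 88.1, 10.5]
tcp_rot: [-3.142, 0.001, 0.106]
ft_force: [-2.7, 0.8, 1.1]
opening: 0.005
grip_force: 1.0
t: 16.93
eef_pos: [636.5, 88.2, 10.5]
tcp_rot: [-3.141, 0.005, 0.106]
ft_force: [-10.8, -1.9, 6.3]
opening: 0.007
grip_force: 5.1
```

Seated on both faces. Releasing straight back, lifting and checking.

```bash
python3 steer.py '[{"sx": -4,"jaw": 0},{"sx": -8,"jaw": 0},{"sx": -12,"jaw": 0},{"sx": -15,"sy": 2,"jaw": 0},{"sx": -15,"sy": 2,"jaw": 0}]'; python3 steer.py '[{"sz": -8,"jaw": 0},{"sz": -20,"jaw": 0},{"sz": -50,"jaw": 0},{"sz": -85,"jaw": 0},{"sz": -120,"jaw": 0}]'; python3 steer.py '[{"sx": -20,"sz": -40,"jaw": 0},{"sx": -50,"sz": -60,"jaw": 0},{"sx": -85,"sz": -60,"jaw": 0},{"sx": -100,"sz": -60,"jaw": 0},{"sx": -100,"sz": -60,"jaw": 0}]'
python3 - <<'E'
from h import *
i=viewer.camera_info('wrist');p,d=viewer.read_camera('wrist');cv2.imwrite('pics/w6.png',p[:,:,::-1]);np.savez('w6.npz',p=p,d=d,i=i)
print(i['origin'])
cv2.imwrite('pics/w6z.png',cv2.resize(p[35:130,215:320,::-1],None,fx=6,fy=6,interpolation=0))
E
```

```text
t: 17.35
eef_pos: [623.4, 84.3, 10.6]
tcp_rot: [3.141, 0.0, 0.106]
ft_force: [-1.5, -0.1, 0.3]
opening: 0.007
grip_force: 0.0
t: 17.77
eef_pos: [623.8, 84.7, 132.9]
tcp_rot: [3.142, -0.0, 0.106]
ft_force: [0.3, 0.6, 1.4]
opening: 0.006
grip_force: 0.0
t: 18.18
eef_pos: [521.9, 74.1, 192.7]
tcp_rot: [3.141, -0.001, 0.106]
ft_force: [1.0, -0.1, 0.8]
opening: 0.006
grip_force: 0.0
[589.95566155  81.683158   362.03093105]
```

View pics/w6z.png

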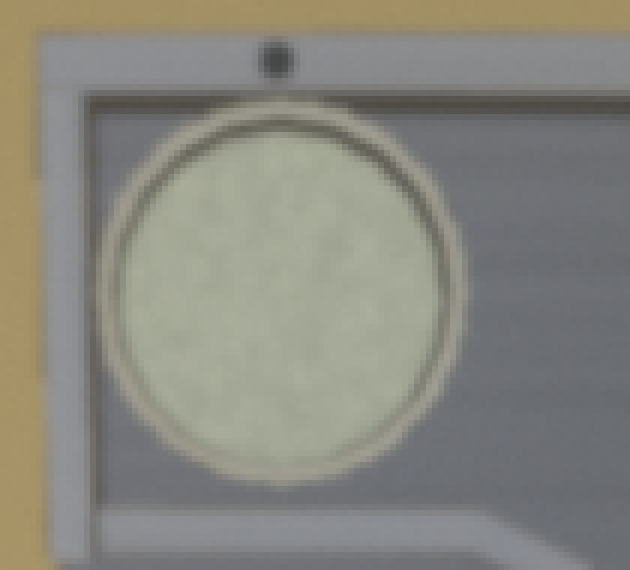

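The picture shows the same rim position relative to rail and wall as before (rim left 97, wall edge ~91; rim top 97, rail edge 93). It did not shift under pushes of 12 N and 11 N, so the lid is home on both faces and the hand is clear.

```bash
python3 -c "
from cell import env, viewer, job_done, state
print(job_done())"
```

```text
the job is handed in; nothing more can be done
None
```

I pushed the lid back against the rail, slid it along into the corner pocket, and handed the job in at about 18 s. It sits home against the rail and the end wall, judged from push forces and pictures, with the hand clear and nothing else touched.

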